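Unlock the storeroom till with the yellow key

ROBOT

A 7-joint arm with a two-finger parallel gripper is mounted at the origin on the work surface. World frame = base frame: x ahead of the robot, y to its left, z up, the work surface at z = 0. Lengths are in m, angles in rad, forces in N, time in s.
With the tool pointing down it reaches from about 0.4 to 0.875 m from the base axis. Payload 4.4 kg.
Tool frame: the origin (TCP) lies midway between the tips of the shut fingers; the grasp point (between the pads) lies behind it (hold_point_z is the z of the grasp point in the tool frame, in m); z points along the fingers, y is the line along which they close (so a half turn about z gives the same grasp; the last joint's range is limited). The gripper opens to 85 mm and grips with 20 to 120 N. Pads are 22 mm wide; open, the fingers measure 114 mm over their backs; the gripper's body (76 mm by 85 mm) begins 54 mm behind the grasp point. The pads swing forward as they close: fully open they stand 13 mm farther back than shut.
Start: joints at [1.232, 0.628, 0.038, 1.517, -0.027, 0.996, -0.02], TCP at [0.175, -0.626, 0.231] pointing down, gripper open.
Joint ranges: [-3.06, 3.06], [-0.37, 2.12], [-1.25, 1.32], [0.18, 2.47], [-1.1, 4.24], [0.23, 1.98], [-2.94, 2.94]. Speed limits (rad/s): [2.57, 2.57, 3.14, 3.14, 3.14, 3.14, 3.14].

INTERFACE

Orientations are given as a rotation vector (axis times angle).
In Python, from workcell import state, read_camera, hand_in, boxes_of, regions_of, landmark_of, hold_point_z gives the robot as it stands. The module is installed in compiled form; this text tells all that it offers.
- The arm moves only by the tool arm_command, never from a script. Its argument "rows" is a list of rows, each a list of 6 numbers: the shift along the world's x, y, z in m, then the turn, a rotation vector about the world's x, y, z in rad. A call has exactly 10 rows; each row shifts and turns the commanded pose from where the row before left it; what a row does not reach is not made up. A row lasts 1/8 s, in which the tool goes at most 62.5 mm and 10.7 degrees, less where a joint would pass 70% of its speed; a pose out of reach is approached as far as the arm can. A call with a gripper value outside its range is refused whole. "claw" is the finger opening in m, from 0 to 0.0854, set as the call begins (left out, the last holds). The fingers move at their own pace and stop on an object; "force" is the grip in N (left out, the last holds). Time passes only in rows, so rows that do not move let the fingers close, or fill a call up. It gives the time, the measured TCP pose, the force, the opening and the grip force at its end, in the units of the state.
- state(): the state, without advancing time (a new reading comes with each control period).
- read_camera(name): name is "scene" or "side" or "wrist"; returns a dict with "frame" (420x560x3 uint8, red, green, blue), "fx", "fy", "cx", "cy" (pixels), "extrinsics" (4x4, takes a point from camera to world coordinates). Camera axes: x right, y down, z forward; pixel columns grow to the right and rows downward; lengths in m; the calibration is good to about 2 mm. A picture is of the moment at which its call begins. There is no depth.
- hand_in(): hands the job in; it is judged then, once.
Trained networks look in a picture, given as the dict that the camera call returned (one of the last four; its "shot" number tells which), for a name from the list of things; names that differ only in an ending like _2 or _b are one class to them, and where a whole thing is asked for, a point or a joint stands for the part that bears it (a point fixed in the world has none). Each returns a list of dicts, best first, with "conf" (0 to 1); they miss things now and then, are a little off and sometimes report something else, mostly with a low value. They report only what shows in the picture. A call takes as long as a camera call. They do not tell look-alikes from the thing itself.
- boxes_of(picture, target): "bbox" ([centre column, centre row, width, height] in pixels, round what is visible of it).
- regions_of(picture, target): "pixels" (420x560 bool, what is visible of it) and "bbox" ([centre column, centre row, width, height] in pixels, round what is visible of it).
- landmark_of(picture, target): "at" ([column, row] in pixels: a listed point, or the origin of a listed thing).
The state is a dict: "clock": time; "qpos": joint angles; "qd": joint speeds; "effort": joint torques, N m; "tcp_pos": TCP position; "orientation": TCP orientation; "force": force on the tool from outside, world axes, zero at the start; "wrist_torque": the same for the moment, N m; "gripper_width": finger opening in m; "grasp_force": force on a finger pad.
Only numpy, scipy, OpenCV 4.12 (cv2) and the standard library are available. Lean on these libraries where they do the work, as an engineer would, in place of code of your own. Each camera call takes 0.05 s, during which the arm holds its last target. There are 200 camera calls.

TASK

Take the yellow key out of the wooden key rack, push it fully home in the keyway on top of the grey till, and turn it clockwise (seen from above) about a quarter turn so that the hidden bolt lets go and the drawer springs open. Let go and leave the key standing fully home in the lock; leave the red key standing in the rack.

Things in the scene. Friction and masses are not known exactly. Their poses are not given: they have to be found in the camera images.
- yellow_key_grip (a point): Centre of the yellow-headed key's bow: 12 mm thick (x), 34 wide (y), 46 tall (z up). Below it a round collar, 44 mm across, 5 thick, underside 28 mm below this point, then a flat blade 6 mm thick (x), 24 wide (y), 30 long. Loose, 50 to 80 g, alike either way round. It stands in one of two rack slots, collar on the rack.
- red_key_grip (a point): Same point and axes on the red-headed key of the same make, in the rack's other slot; leave it there. The rack is a fixed wooden block, 56 (x) by 146 (y) by 45 mm high, with slots 80 mm apart along the keys' y, 30 mm of blade in each: the bows' flat faces are free.
- keyway (a point): Centre of the keyway's mouth on the square brass plug (54 mm, yellow ring round it) on the till, 104 mm above the table. z up; slot 31 mm along x, 13 along y, 36 deep, funnel mouth 41 by 23. Key home: its y along this x, either way, collar on the plug, about 17 degrees of play. Turns clockwise from above to a stop at 80 degrees, slight friction, no spring; bolt free at about 55 degrees.
- drawer (a joint): How far the drawer stands out towards the robot, m: 0 at the start (bolted), 0.035 fully out; a light spring (3 to 4 N) pushes it out by itself once the bolt is free. The till is a fixed grey steel case 240 mm deep, 260 wide, 100 high; the keyway starts square to it, pointing from front to back, 60 mm behind the aluminium drawer front.
Things that resemble listed ones, but are neither listed nor needed, are in the scene too. Leave any purple look-alike of the part that bears yellow_key_grip alone.

How it is judged:
By the outcome, as a careful person would: the job done as asked, in the order asked, and still so for the second after the job is handed in, with the robot touching nothing.
It also fails if it takes over 51 s, if anything falls off the work surface, if the arm or the gripper's body presses on something with over 40 N, if the wrist force passes 120 N, or if a joint passes its speed limit or range.

## Working session

There is one attempt and no reset: what is moved stays moved. The work goes in short steps, Python scripts to look and compute and a tool call to move; the robot and the scene stay as the last step left them, time stands still between calls to the robot, and variables do not carry over. Pictures are saved under pics/ and viewed, at most 10 in all, crops included, and the job is handed in when it is done.

Besides the shell and the picture viewer there is one more tool, called after ">>>" in YAML: its name, and indented under it one key for each argument. arm_command: Moves the arm, as the interface text tells. Its arguments: {"type":"object","properties":{"rows":{"type":"array"},"claw":{"type":"number"},"force":{"type":"number"}},"required":["rows"]}

```bash
mkdir -p pics; cat >h.py <<'E'
from workcell import *
import numpy as np, cv2
def save(p,n,crop=None,s=1):
    f=p["frame"][:,:,::-1]
    if crop: f=f[crop[1]:crop[3],crop[0]:crop[2]]
    cv2.imwrite("pics/"+n,cv2.resize(f,None,fx=s,fy=s,interpolation=cv2.INTER_CUBIC))
def ray(p,uv):
    E=np.array(p["extrinsics"]);d=E[:3,:3]@[(uv[0]-p["cx"])/p["fx"],(uv[1]-p["cy"])/p["fy"],1]
    return E[:3,3],d/np.linalg.norm(d)
def onz(p,uv,z):
    o,d=ray(p,uv);return o+d*(z-o[2])/d[2]
def tri(l):
    A=np.zeros((3,3));b=np.zeros(3)
    for p,uv in l:
        o,d=ray(p,uv);M=np.eye(3)-np.outer(d,d);A+=M;b+=M@o
    x=np.linalg.solve(A,b);return x
def proj(p,X):
    E=np.linalg.inv(np.array(p["extrinsics"]));c=E[:3,:3]@X+E[:3,3]
    return [p["fx"]*c[0]/c[2]+p["cx"],p["fy"]*c[1]/c[2]+p["cy"]]
E
python3 - <<'E'
from h import *
np.set_printoptions(precision=4,suppress=True)
s=state();print(s["clock"],s["tcp_pos"],s["orientation"],hold_point_z)
P={n:read_camera(n) for n in("scene","side")}
for n,p in P.items():
    print(n,np.array(p["extrinsics"])[:3,3])
    for t in("yellow_key_grip","red_key_grip","keyway"):
        print(t,[(np.round(d["at"],1),round(d["conf"],2)) for d in landmark_of(p,t)])
f=np.vstack([P["scene"]["frame"],P["side"]["frame"]])
save(P["scene"],"a.png");save(P["side"],"b.png")
E
```

```text
0.0 [ 0.175  -0.6253  0.2304] [-3.1105 -0.427   0.0004] -0.0187
scene [ 0.9962 -0.0603  0.8171]
yellow_key_grip [(array([169.5, 198.6]), 0.9), (array([184.8, 242.7]), 0.62)]
red_key_grip [(array([129.8, 196.5]), 0.82)]
keyway [(array([380.3, 175.2]), 0.83)]
side [ 0.4464 -0.5785  0.4441]
yellow_key_grip [(array([299.9, 293.6]), 0.94), (array([358.8, 272.5]), 0.74)]
red_key_grip [(array([303.5, 347.4]), 0.71)]
keyway [(array([249.8, 140.1]), 0.59)]
```

View pics/a.png

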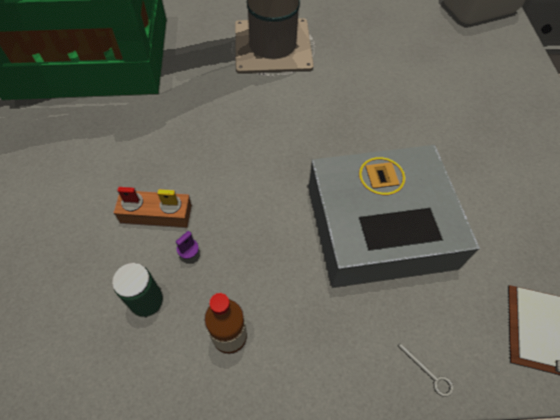

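View pics/b.png

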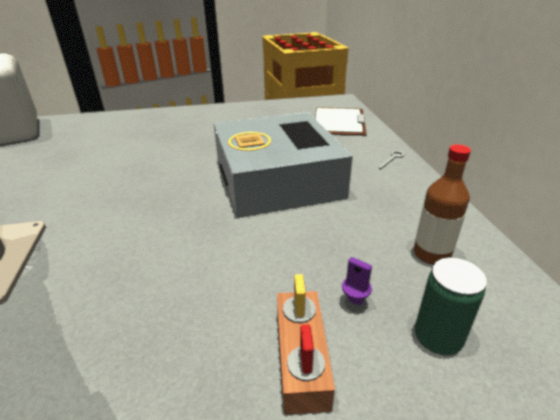

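The scene picture shows the yellow key in the rack (169,198), the red key at (130,196), a purple look-alike on the table at (185,243) and the keyway at (382,175). In the side picture these are yellow (300,294), red (304,347), purple (359,272) and keyway (250,140). The yellow-headed key standing in the rack slot is the one meant. The purple one stands loose on the table.

```bash
python3 - <<'E'
from h import *
np.set_printoptions(precision=4,suppress=True)
p=read_camera("scene");q=read_camera("side")
Y=tri([(p,(169.5,198.6)),(q,(299.9,293.6))]);R=tri([(p,(129.8,196.5)),(q,(303.5,347.4))]);K=tri([(p,(380.3,175.2)),(q,(249.8,140.1))])
print(Y,R,np.linalg.norm(Y-R),K)
d=(Y-R)[:2];print("rack y ang",np.degrees(np.arctan2(d[1],d[0])))
# table z from till: edges of till top in scene at z=.1
for uv in((312,163),(435,148),(474,248),(333,265)):print(uv,onz(p,uv,.1))
print(onz(p,(382,175),.104))
from scipy.spatial.transform import Rotation as Ro
print(Ro.from_rotvec(state()["orientation"]).as_matrix())
a=p["frame"][160:260,100:230,::-1];b=q["frame"][255:385,260:390,::-1]
a=cv2.resize(a,(390,390*100//130),interpolation=2);b=cv2.resize(b,(390,390),interpolation=2)
c=np.zeros((390,780,3),np.uint8);c[:a.shape[0],:390]=a;c[:,390:]=b;cv2.imwrite("pics/c.png",c)
E
```

```text
[ 0.5298 -0.2364  0.0723] [ 0.5176 -0.3162  0.07  ] 0.08071354388749392 [0.5155 0.184  0.1033]
rack y ang 81.3008633329003
(312, 163) [0.4762 0.0528 0.1   ]
(435, 148) [0.4507 0.3104 0.1   ]
(474, 248) [0.6789 0.3253 0.1   ]
(333, 265) [0.6991 0.0676 0.1   ]
[0.5151 0.1874 0.104 ]
[[ 0.963   0.2694 -0.    ]
 [ 0.2694 -0.963   0.0002]
 [ 0.     -0.0002 -1.    ]]
```

View pics/c.png

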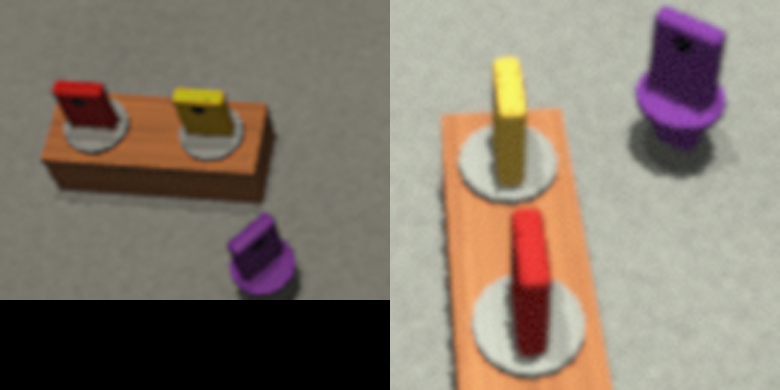

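The crop confirms it: the yellow-headed key stands in the rack slot next to the red one, and the purple one is outside the rack. Moving above the yellow key now.

>>> arm_command:
  rows:
    - [0.0355,0.0389,-0.003,0,0,0.1147]
    - [0.0355,0.0389,-0.003,0,0,0.1147]
    - [0.0355,0.0389,-0.003,0,0,0.1147]
    - [0.0355,0.0389,-0.003,0,0,0.1147]
    - [0.0355,0.0389,-0.003,0,0,0.1147]
    - [0.0355,0.0389,-0.003,0,0,0.1147]
    - [0.0355,0.0389,-0.003,0,0,0.1147]
    - [0.0355,0.0389,-0.003,0,0,0.1147]
    - [0.0355,0.0389,-0.003,0,0,0.1147]
    - [0.0355,0.0389,-0.003,0,0,0.1147]
  claw: 0.06
  force: 40

```text
clock: 1.75
tcp_pos: [0.5313, -0.2359, 0.2015]
orientation: [2.378, 2.051, 0.0]
force: [0.5, -0.8, -0.4]
gripper_width: 0.0597
grasp_force: 0.0
```

```bash
cat >>h.py <<'E'
from scipy.spatial.transform import Rotation as Ro
np.set_printoptions(precision=4,suppress=True)
def pose():
    s=state();M=Ro.from_rotvec(s["orientation"]).as_matrix()
    print("t",s["clock"],"tcp",np.array(s["tcp_pos"]),"yang",np.degrees(np.arctan2(M[1,1],M[0,1])).round(2),"z",M[:,2],"F",np.array(s["force"]),np.array(s["wrist_torque"]),"w",s["gripper_width"],s["grasp_force"],"q7",s["qpos"][6])
E
python3 - <<'E'
from h import *
pose()
p=read_camera("wrist")
print(np.array(p["extrinsics"])[:3])
for t in("yellow_key_grip","red_key_grip"):
    for d in landmark_of(p,t): print(t,d["at"],d["conf"],onz(p,d["at"],.073))
save(p,"d.png")
E
```

```text
t 1.75 tcp [ 0.5313 -0.2359  0.2015] yang -8.45 z [ 0.0006 -0.0005 -1.    ] F [ 0.4943 -0.7796 -0.4375] [ 0.0105 -0.0312  0.0379] w 0.059730947940675704 0.0 q7 0.031141911461196742
[[ 0.9891 -0.1417 -0.0412  0.5421]
 [-0.1476 -0.9466 -0.2867 -0.1625]
 [ 0.0016  0.2897 -0.9571  0.3435]]
yellow_key_grip [377.2, 150.7] 0.91 [ 0.6178 -0.2015  0.073 ]
yellow_key_grip [275.3, 207.6] 0.83 [ 0.528 -0.237  0.073]
```

View pics/d.png

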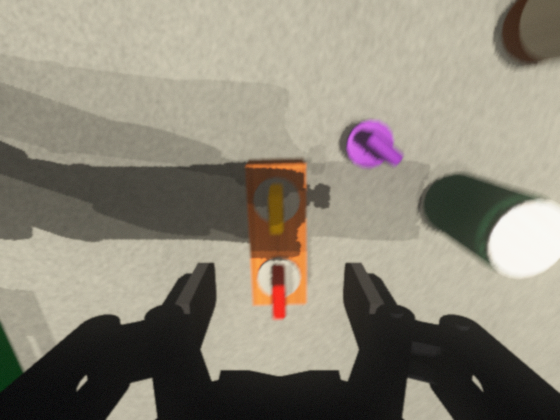

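The wrist picture shows the yellow key at (275,208), below the gripper and aligned with it. The red key is at (279,285) and the purple one at (377,150). Descending.

>>> arm_command:
  rows:
    - [-0.0033,-0.001,-0.02,0,0,0]
    - [0,0,-0.02,0,0,0]
    - [0,0,-0.02,0,0,0]
    - [0,0,-0.02,0,0,0]
    - [0,0,-0.02,0,0,0]
    - [0,0,-0.02,0,0,0]
    - [0,0,-0.015,0,0,0]
    - [0,0,-0.0095,0,0,0]
    - [0,0,0,0,0,0]
    - [0,0,0,0,0,0]

```text
clock: 3.15
tcp_pos: [0.5273, -0.2382, 0.0573]
orientation: [2.382, 2.047, 0.001]
force: [-0.0, -0.1, -0.6]
gripper_width: 0.0602
grasp_force: 0.0
```

>>> arm_command:
  rows:
    - [0,0,0,0,0,0]
    - [0,0,0,0,0,0]
    - [0,0,0,0,0,0]
    - [0,0,0,0,0,0]
    - [0,0,0,0,0,0]
    - [0,0,0,0,0,0]
    - [0,0,0,0,0,0]
    - [0,0,0,0,0,0]
    - [0,0,0,0,0,0]
    - [0,0,0,0,0,0]
  claw: 0.0
  force: 50

```text
clock: 4.4
tcp_pos: [0.5272, -0.2381, 0.0572]
orientation: [2.382, 2.047, 0.001]
force: [0.0, 0.3, 6.1]
gripper_width: 0.0114
grasp_force: 49.4
```

```bash
python3 -c "
from h import *
pose()"
```

```text
t 4.4 tcp [ 0.5272 -0.2381  0.0572] yang -8.65 z [ 0.0007 -0.0002 -1.    ] F [0.0277 0.2789 6.0983] [ 0.0118  0.1175 -0.021 ] w 0.011351043669321782 49.397708773612976 q7 -0.03708020080261314
```

>>> arm_command:
  rows:
    - [0,0,0.01,0,0,0]
    - [0,0,0.015,0,0,0]
    - [0,0,0.02,0,0,0]
    - [0,0,0.02,0,0,0]
    - [0,0,0.02,0,0,0]
    - [0,0,0.02,0,0,0]
    - [0,0,0.02,0,0,0]
    - [0,0,0.02,0,0,0]
    - [0,0,0.015,0,0,0]
    - [0,0,0,0,0,0]

```text
clock: 5.65
tcp_pos: [0.5275, -0.2382, 0.2182]
orientation: [2.381, 2.046, 0.002]
force: [-0.4, -0.2, -0.5]
gripper_width: 0.0117
grasp_force: 48.8
```

>>> arm_command:
  rows:
    - [-0.0012,0.0424,0,0,0,0.18]
    - [-0.0012,0.0424,0,0,0,0.18]
    - [-0.0012,0.0424,0,0,0,0.18]
    - [-0.0012,0.0424,0,0,0,0.18]
    - [-0.0012,0.0424,0,0,0,0.18]
    - [-0.0012,0.0424,0,0,0,0.18]
    - [-0.0012,0.0424,0,0,0,0.18]
    - [-0.0012,0.0424,0,0,0,0.18]
    - [-0.0012,0.0424,0,0,0,0.18]
    - [-0.0012,0.0424,0,0,0,0.18]

```text
clock: 6.9
tcp_pos: [0.5143, 0.187, 0.2161]
orientation: [0.132, -3.137, 0.001]
force: [0.1, -0.3, -0.2]
gripper_width: 0.0117
grasp_force: 48.7
```

```bash
python3 - <<'E'
from h import *
p=read_camera("wrist");q=read_camera("scene");r=read_camera("side")
pose()
for n,c in(("w",p),("sc",q),("si",r)):
  for t,z in(("keyway",.104),("yellow_key_grip",.235)):
    for d in landmark_of(c,t): print(n,t,d["at"],round(d["conf"],2),onz(c,d["at"],z))
w=np.zeros((600,800,3),np.uint8)
w[:315,:420]=cv2.resize(p["frame"],(420,315))[:,:,::-1]
def crop(c,xy,s,k):
    x,y=map(int,xy);x=max(x,s);y=max(y,s);return cv2.resize(c["frame"][y-s:y+s,x-s:x+s,::-1],(k,k),interpolation=2)
a=crop(q,(375,165),60,380);w[:380,420:]=a
b=crop(r,(250,120),50,220);w[380:,580:]=b
save(p,"e0.png")
w[315:600,:400]=cv2.resize(p["frame"][130:330,140:420,::-1],(400,285))
cv2.imwrite("pics/e.png",w)
E
```

```text
t 7.05 tcp [0.5137 0.1887 0.2162] yang 94.74 z [-0.0016  0.0017 -1.    ] F [-0.2667 -0.1531 -0.3776] [-0.0215 -0.0539 -0.0055] w 0.011555332544820463 48.83863806724548 q7 0.7458976470736454
w keyway [281.5, 207.5] 0.59 [0.5116 0.1888 0.104 ]
w yellow_key_grip [277.6, 292.2] 0.82 [0.5127 0.1865 0.235 ]
sc keyway [381.7, 175.8] 0.7 [0.517  0.1865 0.104 ]
sc yellow_key_grip [402.4, 131.9] 0.97 [0.5161 0.1932 0.235 ]
sc yellow_key_grip [187.2, 240.6] 0.8 [ 0.7058 -0.1668  0.235 ]
si keyway [249.8, 137.6] 0.77 [0.5172 0.1944 0.104 ]
si yellow_key_grip [246.0, 76.5] 0.96 [0.5163 0.186  0.235 ]
si yellow_key_grip [359.2, 271.0] 0.89 [ 0.5438 -0.3723  0.235 ]
si yellow_key_grip [303.7, 349.4] 0.56 [ 0.4854 -0.4327  0.235 ]
```

View pics/e.png

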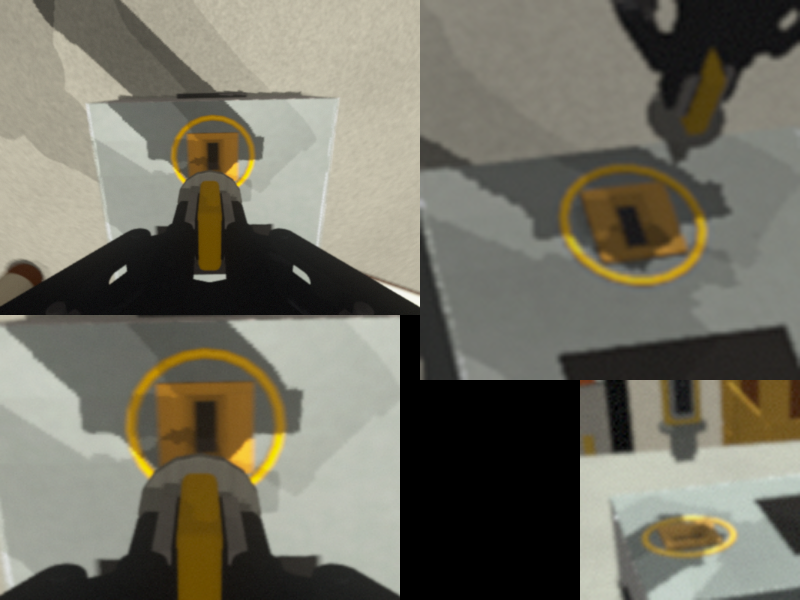

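The wrist view shows the ring and plug centred at about (283,207), with the slot parallel to the held key. In the scene view the ring is fully visible. I'll fit the ring for its centre.

```bash
python3 - <<'E'
from h import *
for n,(u,v) in(("scene",(382,176)),("side",(250,140)),("wrist",(283,207))):
    c=read_camera(n);h=cv2.cvtColor(c["frame"],cv2.COLOR_RGB2HSV)
    m=(h[:,:,0]>22)&(h[:,:,0]<34)&(h[:,:,1]>140)&(h[:,:,2]>120)
    S=70 if n=="wrist" else 30
    ys,xs=np.nonzero(m);k=(abs(xs-u)<S)&(abs(ys-v)<S)
    if n=="wrist":k&=ys<245
    pts=np.c_[xs,ys][k]
    # ring on z=.1: fit circle in world plane
    W=np.array([onz(c,q,.1) for q in pts])[:,:2]
    for it in range(3):
        x=np.linalg.lstsq(np.c_[2*W,np.ones(len(W))],(W**2).sum(1),rcond=None)[0]
        r=np.sqrt(x[2]+x[:2]@x[:2]);e=abs(np.hypot(*(W-x[:2]).T)-r);W=W[e<.005]
    print(n,len(W),x[:2],r,e.mean())
    if n=="wrist":
        print(c["cx"])
        # held blade/keyhole angle: dark slot
        E=h[160:240,240:330]
        g=c["frame"][170:225,255:310].astype(int)
        d=((g.sum(2)<110)).astype(np.uint8)
        nn,l,st,ce=cv2.connectedComponentsWithStats(d);
        for i in range(1,nn):
            if st[i,4]>40:
                ys,xs=np.nonzero(l==i);w=np.array([onz(c,(a+255,b+170),.104)[:2] for a,b in zip(xs,ys)])
                print(st[i],w.mean(0),cv2.minAreaRect((w*1e4).astype(np.float32)))
        # till edges angle
E
```

```text
scene 95 [0.5123 0.1889] 0.042381287193188996 0.0010353686182312887
side 35 [0.515  0.1887] 0.04127449667195176 0.0012968435217678863
wrist 256 [0.5151 0.1888] 0.042528123313525255 0.0009288383361318978
279.227844401644
[ 22  20  14  34 438] [0.511  0.1886] ((5119.19140625, 1885.1922607421875), (278.4839172363281, 106.15200805664062), 4.90171480178833)
```

>>> arm_command:
  rows:
    - [0.002,0,-0.02,0,0,0]
    - [0,0,-0.02,0,0,0]
    - [0,0,-0.015,0,0,0]
    - [0,0,-0.01,0,0,0]
    - [0,0,-0.007,0,0,0]
    - [0,0,-0.007,0,0,0]
    - [0,0,-0.006,0,0,0]
    - [0,0,-0.006,0,0,0]
    - [0,0,-0.005,0,0,0]
    - [0,0,0,0,0,0]

```text
clock: 8.75
tcp_pos: [0.5167, 0.1859, 0.1204]
orientation: [0.123, -3.139, 0.0]
force: [-1.3, -0.4, -1.0]
gripper_width: 0.0114
grasp_force: 48.8
```

```bash
python3 -c "
from h import *
pose()"
```

```text
t 8.75 tcp [0.5167 0.1859 0.1204] yang 94.48 z [-0.0006 -0.0002 -1.    ] F [-1.3241 -0.3706 -0.9805] [ 0.0211  0.2239 -0.0344] w 0.011418784709145362 48.81086468696594 q7 0.634068121624017
```

>>> arm_command:
  rows:
    - [0,0.001,0,0,0,0]
    - [0,0.001,0,0,0,0]
    - [0,0,-0.002,0,0,0]
    - [0,0,-0.001,0,0,0]
    - [0,0,-0.001,0,0,0]
    - [0,0,-0.001,0,0,0]
    - [0,0,0,0,0,0]
    - [0,0,0,0,0,0]
    - [0,0,0,0,0,0]
    - [0,0,0,0,0,0]

```text
clock: 10.0
tcp_pos: [0.5165, 0.1882, 0.1162]
orientation: [0.123, -3.139, 0.0]
force: [-5.0, -1.1, 5.4]
gripper_width: 0.0116
grasp_force: 49.8
```

```bash
python3 -c "
from h import *
pose()"
```

```text
t 10.0 tcp [0.5165 0.1882 0.1162] yang 94.49 z [-0.0002 -0.0002 -1.    ] F [-4.9936 -1.0742  5.4104] [-0.1313  1.002   0.009 ] w 0.011613730381587447 49.78697061538696 q7 0.6252472815544095
```

>>> arm_command:
  rows:
    - [-0.001,0,0,0,0,0]
    - [-0.001,0,0,0,0,0]
    - [0,0,-0.001,0,0,0]
    - [0,0,-0.001,0,0,0]
    - [0,0,0,0,0,0]
    - [0,0,0,0,0,0]
    - [0,0,0,0,0,0]
    - [0,0,0,0,0,0]
    - [0,0,0,0,0,0]
    - [0,0,0,0,0,0]

```text
clock: 11.25
tcp_pos: [0.5164, 0.1882, 0.116]
orientation: [-0.122, 3.135, -0.0]
force: [-3.4, -3.8, 20.2]
gripper_width: 0.0113
grasp_force: 52.0
```

```bash
python3 -c "
from h import *
pose()
c=read_camera('side');save(c,'f.png',(190,70,330,175),5)"
```

```text
t 11.25 tcp [0.5164 0.1882 0.116 ] yang 94.45 z [ 0.0038 -0.0002 -1.    ] F [-3.4412 -3.8245 20.1554] [-0.6948  0.748  -0.0522] w 0.011312997829908421 51.952845454216 q7 0.6195319827328043
```

View pics/f.png

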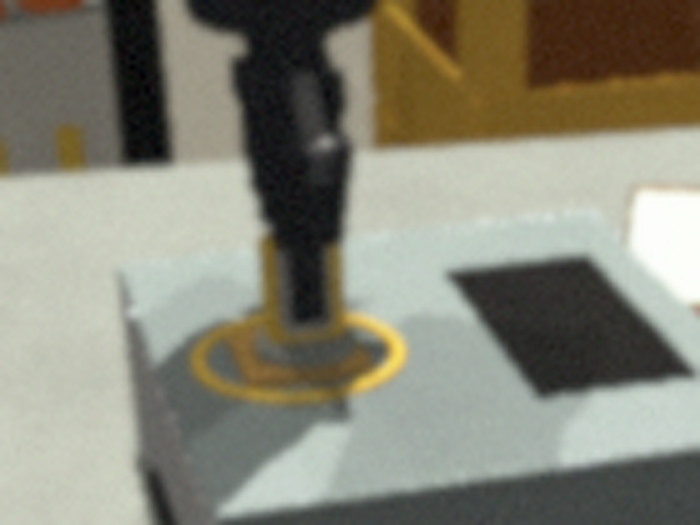

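The key is home: the collar sits on the plug at about (300,345) in the crop and the TCP height matches. Turning clockwise.

>>> arm_command:
  rows:
    - [0,0,0.001,0,0,-0.08]
    - [0,0,0,0,0,-0.09]
    - [0,0,0,0,0,-0.09]
    - [0,0,0,0,0,-0.09]
    - [0,0,0,0,0,-0.09]
    - [0,0,0,0,0,-0.09]
    - [0,0,0,0,0,-0.09]
    - [0,0,0,0,0,-0.09]
    - [0,0,0,0,0,-0.09]
    - [0,0,0,0,0,0]

```text
clock: 12.55
tcp_pos: [0.5157, 0.1875, 0.1161]
orientation: [1.11, 2.936, -0.0]
force: [-3.1, -3.1, 12.8]
gripper_width: 0.0115
grasp_force: 50.8
```

```bash
python3 -c "
from h import *
pose()"
```

```text
t 12.55 tcp [0.5157 0.1875 0.1161] yang 48.57 z [ 0.0022 -0.0011 -1.    ] F [-3.1446 -3.1331 12.8342] [-0.6577  0.6188  0.0012] w 0.01148187813765314 50.792253613471985 q7 0.00034425346086825994
```

>>> arm_command:
  rows:
    - [0,0,0,0,0,-0.09]
    - [0,0,0,0,0,-0.09]
    - [0,0,0,0,0,-0.09]
    - [0,0,0,0,0,-0.09]
    - [0,0,0,0,0,-0.09]
    - [0,0,0,0,0,-0.09]
    - [0,0,0,0,0,-0.09]
    - [0,0,0,0,0,0]
    - [0,0,0,0,0,0]
    - [0,0,0,0,0,0]

```text
clock: 13.8
tcp_pos: [0.515, 0.187, 0.1161]
orientation: [1.965, 2.449, -0.002]
force: [-4.6, -3.7, 14.6]
gripper_width: 0.0117
grasp_force: 51.1
```

```bash
python3 -c "
from h import *
pose()
c=read_camera('scene');save(c,'g.png',(290,110,490,260),4)"
```

```text
t 13.8 tcp [0.515  0.187  0.1161] yang 12.51 z [ 0.0006 -0.0018 -1.    ] F [-4.6254 -3.7078 14.5819] [-0.7336  0.8986 -0.0282] w 0.011652301576484841 51.08211636543274 q7 -0.46647677579557467
```

View pics/g.png

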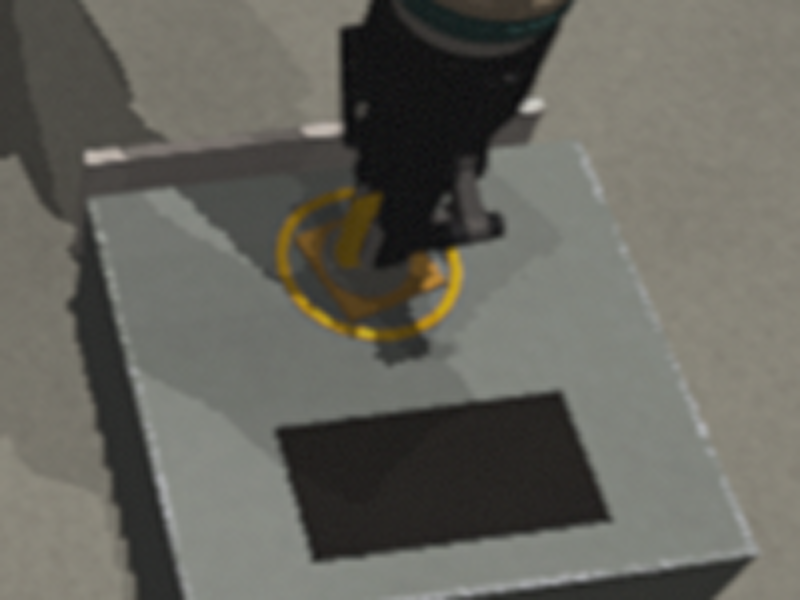

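The drawer front now stands clear of the case at (300,140) in the crop. A little more turn, then release and lift.

>>> arm_command:
  rows:
    - [0,0,0,0,0,-0.06]
    - [0,0,0,0,0,-0.05]
    - [0,0,0,0,0,0]
    - [0,0,0,0,0,0.02]
    - [0,0,0.0005,0,0,0]
    - [0,0,0,0,0,0]
    - [0,0,0,0,0,0]
    - [0,0,0,0,0,0]
    - [0,0,0,0,0,0]
    - [0,0,0,0,0,0]

```text
clock: 15.1
tcp_pos: [0.5149, 0.1869, 0.1161]
orientation: [2.073, 2.359, -0.002]
force: [-3.8, -3.6, 10.7]
gripper_width: 0.0115
grasp_force: 50.4
```

>>> arm_command:
  rows:
    - [0,0,0,0,0,0]
    - [0,0,0,0,0,0]
    - [0,0,0,0,0,0]
    - [0,0,0,0,0,0]
    - [0,0,0,0,0,0]
    - [0,0,0,0,0,0]
    - [0,0,0,0,0,0]
    - [0,0,0,0,0,0]
    - [0,0,0,0,0,0]
    - [0,0,0,0,0,0]
  claw: 0.06

```text
clock: 16.35
tcp_pos: [0.5149, 0.188, 0.1153]
orientation: [2.074, 2.36, 0.0]
force: [0.2, -0.2, -0.5]
gripper_width: 0.0603
grasp_force: 0.0
```

>>> arm_command:
  rows:
    - [0,0,0.01,0,0,0]
    - [0,0,0.015,0,0,0]
    - [0,0,0.02,0,0,0]
    - [0,0,0.02,0,0,0]
    - [0,0,0.02,0,0,0]
    - [0,0,0.02,0,0,0]
    - [0,-0.02,0.02,0,0,0]
    - [0,-0.05,0,0,0,0]
    - [0,-0.05,0,0,0,0]
    - [0,-0.04,0,0,0,0]

```text
clock: 17.6
tcp_pos: [0.5149, 0.0259, 0.2417]
orientation: [2.074, 2.358, 0.001]
force: [0.3, 0.4, -0.7]
gripper_width: 0.0599
grasp_force: 0.0
```

```bash
python3 - <<'E'
from h import *
pose()
c=read_camera('scene');q=read_camera('side')
w=np.zeros((600,800,3),np.uint8)
w[:300,:400]=cv2.resize(c["frame"][110:260,290:490,::-1],(400,300),interpolation=2)
w[:300,400:]=cv2.resize(q["frame"][70:220,180:380,::-1],(400,300),interpolation=2)
w[300:,:400]=cv2.resize(c["frame"][:,:,::-1],(400,300));w[300:,400:]=cv2.resize(q["frame"][:,:,::-1],(400,300))
cv2.imwrite("pics/i.png",w)
a=[d["at"] for d in landmark_of(c,"yellow_key_grip")];b=[d["at"] for d in landmark_of(q,"yellow_key_grip")]
for x in a:
  for y in b: print(x,y,tri([(c,x),(q,y)]))
E
```

```text
t 17.6 tcp [0.5149 0.0259 0.2417] yang 7.33 z [ 0.0017 -0.0005 -1.    ] F [ 0.3153  0.4392 -0.6811] [-0.0199 -0.0845  0.0227] w 0.05989716077560805 0.0 q7 -0.1558090706017501
[185.5, 239.3] [357.7, 272.0] [ 0.6195 -0.2028  0.0637]
[185.5, 239.3] [252.5, 126.9] [ 0.5832 -0.1542  0.2187]
[384.3, 164.4] [357.7, 272.0] [0.5989 0.0413 0.0539]
[384.3, 164.4] [252.5, 126.9] [0.5191 0.182  0.1368]
```

View pics/i.png

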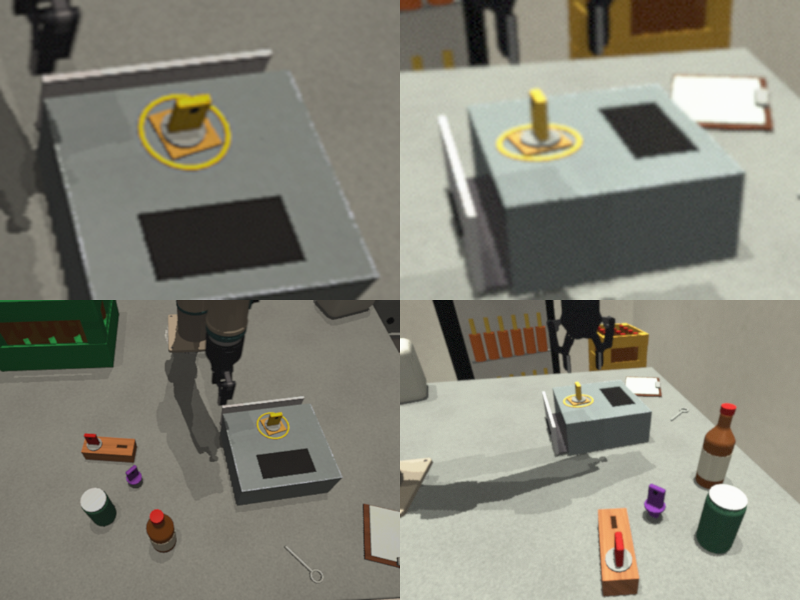

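The drawer is open, the key stands in the lock, and the red and purple keys are untouched. The triangulated bow height is 4.8 mm above the expected 0.132, so I'll check that the key is fully home.

```bash
python3 - <<'E'
from h import *
for n in("scene","side"):
    c=read_camera(n)
    for d in regions_of(c,"yellow_key_grip")[:2]:
        ys,xs=np.nonzero(d["pixels"]);print(n,d["conf"],"cols",xs.min(),xs.max(),"rows",ys.min(),ys.max())
    print([d["at"] for d in landmark_of(c,"yellow_key_grip")],[d["at"] for d in landmark_of(c,"keyway")])
    for dz in(0,.005):
        P=[]
        for a in(-1,1):
            for b in(-1,1):
                t=np.radians(7.3);P.append(proj(c,np.array([.515,.1885,.155+dz])+[a*.006*np.cos(t)-b*.017*np.sin(t),a*.006*np.sin(t)+b*.017*np.cos(t),0]))
        C=np.array([proj(c,np.array([.515+.022*np.cos(t),.1885+.022*np.sin(t),.104+dz])) for t in np.linspace(0,6.28,60)])
        P=np.array(P);print(dz,"grip",proj(c,np.array([.515,.1885,.132+dz])),"top rows",P[:,1].min(),"cols",P[:,0].min(),P[:,0].max(),"collar max row",C[:,1].max(),C[:,0].min(),C[:,0].max())
E
```

```text
scene 0.89 cols 371 395 rows 157 182
scene 0.87 cols 176 199 rows 231 258
[[384.6, 166.1], [184.9, 237.1]] [[383.1, 176.4]]
0 grip [np.float64(385.785638358557), np.float64(166.62630193286213)] top rows 155.63631043601015 cols 378.92118878817973 398.3234283462901 collar max row 184.21529547855272 371.32316846059007 393.77877919752905
0.005 grip [np.float64(386.38704703655867), np.float64(165.09322705187242)] top rows 154.01711891111424 cols 379.49992699879823 399.00674656048994 collar max row 182.79457193373108 371.83482470046954 394.40446535385945
side 0.67 cols 240 260 rows 115 143
[[358.9, 271.3], [252.7, 126.6]] [[248.3, 139.7]]
0 grip [np.float64(248.32912882198275), np.float64(126.3825581836125)] top rows 112.68449313352902 cols 242.94405460841023 252.5368052468227 collar max row 143.15389131324284 238.76517484220207 259.4172471049031
0.005 grip [np.float64(248.18742616421025), np.float64(124.11325543421928)] top rows 110.37276513530688 cols 242.78329877889058 252.40578209211571 collar max row 140.93678921503846 238.59290654202272 259.31645857701164
```

The picture matches the fully-home prediction: the side-view rows run 115–143 and the bow is at row 126.6, against a predicted 126.4. Handing in.

```bash
python3 -c "
from workcell import *
print(hand_in())"
```

```text
the job is handed in; nothing more can be done
None
```

The job is handed in: the yellow key stands fully home in the lock, turned clockwise about 87°, and the drawer is open. The red key is still in the rack, and the arm has let go and is clear of everything.

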